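# Fetch the filter-media canister from under the glass cover and unscrew its cap

## Robot

A 6-joint arm with a two-finger parallel gripper is mounted at the origin on the work surface. World frame = base frame: x ahead of the robot, y to its left, z up, the work surface at z = 0. Lengths are in m, angles in degrees, forces in N, time in s.
With the tool pointing down it reaches from about 0.4 to 0.825 m from the base axis. Payload 7 kg.
Tool frame: the origin (TCP) lies between the finger pads, 19 mm behind the fingertips; this is the grasp point; z points along the fingers, y is the line along which they close (so a half turn about z gives the same grasp; the last joint's range is limited). The gripper opens to 88 mm and grips with 3 to 60 N. Pads are 19 mm wide; open, the fingers measure 130 mm over their backs; the gripper's body (78 mm by 193 mm) begins 47 mm behind the grasp point.
Start: joints at [79.647, 20.546, 0.682, 0, -70.136, -16.507], TCP at [0.305, 0.602, 0.245] pointing down, gripper open.
Joint ranges: [-176.03, 176.03], [-82.01, 121.73], [-58.28, 71.71], [-173.87, 95.51], [-174.79, -0.11], [-173.66, 173.66]. Speed limits (degrees/s): [136.94, 136.94, 172.46, 180, 180, 180].

## Interface

Orientations are given as [roll, pitch, yaw] about the fixed x, y, z axes, in that order (R = Rz(yaw) Ry(pitch) Rx(roll)).
In Python, from plant import r gives the robot as it stands.
- The arm moves only by the shell command python3 -m pendant [OPENING] [FORCE], which reads ROWS from standard input. ROWS is a JSON object whose key "moves" holds a list of rows, 1 to 12 of them, each of 6 numbers: dx, dy, dz in units of 100 mm, then a rotation vector rx, ry, rz in units of 4 degrees; each row is the pose to reach, as a shift and turn from the pose commanded when the command began, along the tool's axes at that moment; what a row does not reach only later rows make up. A row lasts 1/12 s, in which the tool goes at most 0.0417 m and 7.16 degrees, less where a joint would pass 70% of its speed; a pose out of reach is approached as far as the arm can. OPENING is the finger opening in m, set as the command begins (- or left out keeps the last). The fingers move at their own pace and stop on an object; FORCE is the grip in N (left out, the last holds). Time passes only in rows, so rows that do not move let the fingers close. It prints the time, the measured TCP pose, the force, the opening and the grip force at its end. Input that does not fit is refused with a message, and nothing moves.
- r.get_state(): the state, without advancing time (a new reading comes with each control period).
- r.capture(name): name is "scene" or "top"; returns a dict with "frame" (420x560x3 uint8, red, green, blue), "z_map" (420x560 float32, m along the optical axis (not along the pixel's ray), 0 where there is no reading), "fx", "fy", "cx", "cy" (pixels), "D" ([k1, k2, p1, p2, k3] as OpenCV has them; the pictures are not rectified), "cam_to_world" (4x4, takes a point from camera to world coordinates). Camera axes: x right, y down, z forward; pixel columns grow to the right and rows downward; lengths in m; the calibration is good to about 2 mm. A picture is of the moment at which its call begins.
- r.close_job(): hands the job in; it is judged then, once.
The state is a dict: "time_s": time; "joints": joint angles; "qd": joint speeds; "joint_torque": joint torques, N m; "tcp_pos": TCP position; "eef_rot": TCP orientation; "contact_force": force on the tool from outside, world axes, zero at the start; "moment": the same for the moment, N m; "gripper_width": finger opening in m; "gripper_force": force on a finger pad.
Only numpy, scipy, OpenCV 4.12 (cv2) and the standard library are available. Lean on these libraries where they do the work, as an engineer would, in place of code of your own. Each camera call takes 0.05 s, during which the arm holds its last target. There are 200 camera calls.

## Task

Take the square canister out from under the glass cover by its handle, keep it upright and stand it fully down in the square holder, which keeps it from turning. Then unscrew its cap anticlockwise, a twist and a fresh grip at a time, lift it free and set it gently, right way up, in the middle of the round white coaster, leaving the canister standing in the holder. Do not knock the glass cover, and leave the cone, the shell and the fork where they are.

Things in the scene. Friction and masses are not known exactly. Their poses are not given: they have to be found in the camera images.
- canister: Loose clear square canister: body 66 x 66 x 90 mm, 0.3 kg +-40 %. Origin: centre of its underside, z up, x and y square to its sides. White threaded neck (52 mm over threads) up to 117 mm, the cap on it. Grey D handle on its -x side. At the start it stands on the tray, axis 10 to 20 mm inside the glass cover's front edge, handle pointing out: the cap cannot be reached from above.
- canister_handle (a point): On the handle's upright grip bar, 76 mm along the canister's -x from its axis, 70 mm above its underside. The bar is 12 mm wide (canister's y), 16 mm deep (x) and spans 34 to 84 mm above the underside; two 12 mm wide arms join it to the body. Pinch it from above along the canister's y.
- cap: Loose grey ribbed round screw cap, 61 mm across, 36.5 mm high, 70 g, closed top; origin: centre of its open lower rim, z up. Tight, its origin is 92 mm above the canister's underside, 2 mm above the body's shoulder. Cap yaw less canister yaw is 0 when tight, 0 to 0.3 rad at the start; it unscrews anticlockwise from above and is free at 3.75 rad (turning on does no harm).
- holder: Fixed black square holder, about 104 mm over all; origin: centre of its underside, on the tray. Square recess 72 x 72 mm, its x and y square to the walls; floor 4 mm up, walls 20 mm high with flared lips to 28 mm. The canister fits at any of four yaws (its handle passes above the walls) and then cannot turn.
- holder_floor (a point): Centre of the holder's recess floor; the underside of the seated canister rests here.
- coaster: Fixed flat round white ceramic coaster, 120 mm across, 6 mm thick; origin: centre of its underside, on the tray.
- coaster_top (a point): Centre of the coaster's top face, where the cap is to stand on its open rim.
- cover: Fixed clear glass cover, a 160 (x) x 270 (y) x 6 mm pane on four 16 mm thick round feet at x = +-68, y = +-125 mm; origin: on the tray below the pane's centre. Pane's underside 168 mm and top 174 mm above the tray. Its front edge is at its own x = -80 mm. A red clamp, 26 mm wide, sits on the front edge at y = +110 mm, from x = -98 to -58 mm, 158 to 184 mm high.
- cone: Bystander: loose blue plastic feeding cone standing wide end down, 68 mm across the foot, 90 mm high; origin: centre of its underside.
- shell: Bystander: loose white ceramic shell ornament, about 100 x 56 mm, 60 mm high; origin: underside near its fat end, which points to its -x.
- fork: Bystander: loose steel planting fork lying flat along its x, 177 mm long, 50 mm wide, 12 mm high; origin: on the underside near the middle.
- valve: Bystander: fixed clear acrylic valve on a small foot with a grey lever on top, 90 mm long (x), lever reaches 50 mm along its +y, 87 mm high; origin: centre of its underside.
- cap_grip (a point): On the cap's axis, 22 mm above its lower rim: height for the TCP when gripping across the cap from above, at any yaw. The thread lifts the cap 2.55 mm per rad (9.5 mm until free): let the hand rise with it. A sprung seal pushes it up (7 N when tight, fading), so it is stiff at first, 0.1 to 0.3 N m, and stays where it is left.
Things that resemble listed ones, but are neither listed nor needed, are in the scene too. What is shaped like the canister but orange or yellow is not meant.

How it is judged:
By the outcome, as a careful person would: the job done as asked, in the order asked, and still so for the second after the job is handed in, with the robot touching nothing.
It also fails if it takes over 72 s, if anything falls off the work surface, if the arm or the gripper's body presses on something with over 40 N, if the wrist force passes 120 N, or if a joint passes its speed limit or range.

## Working session

There is one attempt and no reset: what is moved stays moved. The work goes in short steps, Python scripts to look and compute and a shell command to move; the robot and the scene stay as the last step left them, time stands still between calls to the robot, and variables do not carry over. Pictures are saved under pics/ and viewed, at most 10 in all, crops included, and the job is handed in when it is done.

```bash
ls; mkdir -p pics; cat > look.py <<'E'
import numpy as np, cv2, pickle
from plant import r
def snap(n,tag):
    c=r.capture(n); cv2.imwrite(f'pics/{tag}.png',c['frame'][:,:,::-1]); pickle.dump(c,open(f'{tag}.pkl','wb')); return c
def load(tag): return pickle.load(open(f'{tag}.pkl','rb'))
def ray(c,u,v):
    K=np.array([[c['fx'],0,c['cx']],[0,c['fy'],c['cy']],[0,0,1]])
    p=cv2.undistortPoints(np.array([[[u,v]]],float),K,np.array(c['D'],float))[0,0]
    T=np.array(c['cam_to_world']); return T[:3,3], T[:3,:3]@np.array([p[0],p[1],1.])
def atz(c,u,v,z):
    o,d=ray(c,u,v); return o+d*(z-o[2])/d[2]
def dep(c,u,v):
    o,d=ray(c,u,v); return o+d*float(c['z_map'][int(round(v)),int(round(u))])
def proj(c,P):
    T=np.linalg.inv(np.array(c['cam_to_world'])); K=np.array([[c['fx'],0,c['cx']],[0,c['fy'],c['cy']],[0,0,1]])
    P=np.atleast_2d(P)@T[:3,:3].T+T[:3,3]
    return cv2.projectPoints(P,np.zeros(3),np.zeros(3),K,np.array(c['D'],float))[0][:,0]
E
python3 - <<'E'
from look import *
for n in('scene','top'):
    c=snap(n,n+'0'); print(n,np.round(c['cam_to_world'],3).tolist(),c['fx'],c['D'])
    cv2.imwrite(f'pics/{n}0b.png',cv2.resize(c['frame'][:,:,::-1],(800,600),interpolation=cv2.INTER_CUBIC))
s=r.get_state();print(s)
E
```

```text
pics
scene [[0.763, 0.384, -0.52, 1.019], [0.647, -0.449, 0.617, -0.666], [0.003, -0.807, -0.591, 0.711], [0.0, 0.0, 0.0, 1.0]] 467.2216557900708 [-0.03781083  0.          0.          0.          0.        ]
top [[-0.01, -0.982, 0.188, 0.297], [-1.0, 0.008, -0.009, 0.018], [0.007, -0.188, -0.982, 1.128], [0.0, 0.0, 0.0, 1.0]] 391.91170715628783 [-0.07672712  0.          0.          0.          0.        ]
{'time_s': 0.1, 'joints': array([ 7.96472724e+01,  2.05861494e+01,  6.38359628e-01, -1.45607610e-02,
       -7.01357900e+01, -1.65064953e+01]), 'qd': array([-0.09560587, -0.22678232,  0.04206404,  0.15016341, -0.01279084,
        0.13284591]), 'joint_torque': array([-7.86444343e-04, -5.84163487e+01,  2.93750954e+01,  7.01558501e+00,
        1.01536725e-02, -6.11601035e-05]), 'tcp_pos': array([0.30482376, 0.60179498, 0.24453464]), 'eef_rot': array([ 1.79915975e+02, -1.06240912e-02, -2.68641728e+01]), 'contact_force': array([ 0.5063415 , -0.64706103, -0.16136631]), 'moment': array([-0.01177072, -0.0576542 , -0.00099668]), 'gripper_force': 0.0, 'gripper_width': 0.08769534604851506}
```

View pics/scene0b.png

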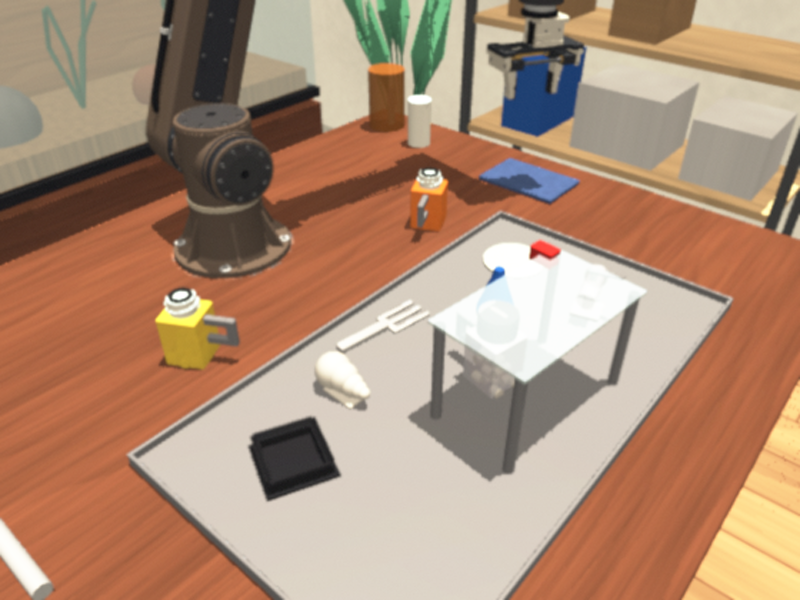

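View pics/top0b.png

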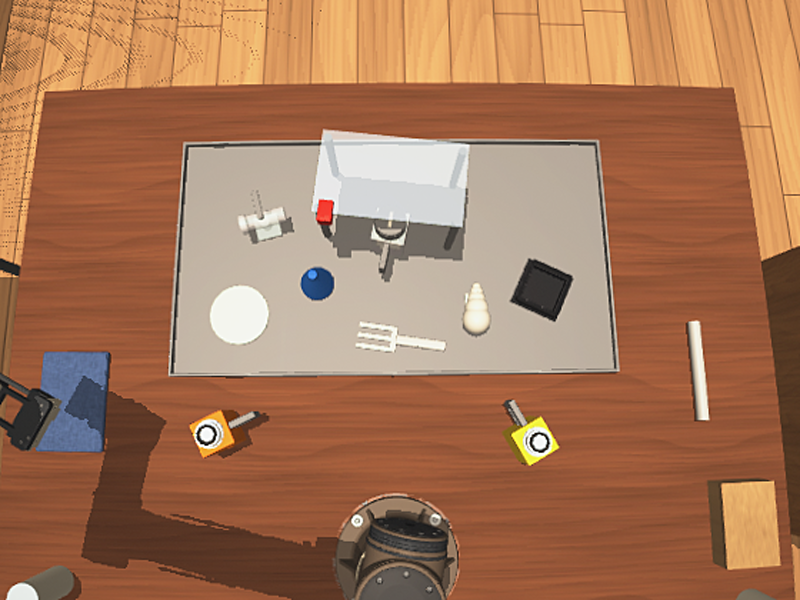

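The top view shows the canister at about (390,230), its handle end at (384,270), the holder at (542,289) and the coaster at (239,314), all in 800x600 pixels. The cover's front edge runs from (315,212) to (466,227). I'll enlarge these areas.

```bash
python3 - <<'E'
from look import *
c=load('top0'); im=c['frame'][:,:,::-1]
a=cv2.resize(im[125:205,215:335],(800,533),interpolation=cv2.INTER_CUBIC)  # scale 6.667
cv2.imwrite('pics/can.png',a)
b=cv2.resize(im[170:236,345:411],(396,396),interpolation=cv2.INTER_CUBIC) #6x
d=cv2.resize(im[187:253,135:201],(396,396),interpolation=cv2.INTER_CUBIC)
cv2.imwrite('pics/hold.png',np.hstack([b,d]))
for n,u,v in [('tray',300,240),('tray2',150,150),('coaster',168,220),('holdfloor',380,203),('cone',222,199),('shell',335,223),('fork',300,241),('clamp',227,148),('canbody',272,163),('handle',269,187),('pane',300,140)]:
    print(n,dep(c,u,v).round(4))
E
```

```text
tray [ 0.4126 -0.0696  0.0204]
tray2 [0.6879 0.3739 0.0111]
coaster [0.4745 0.31   0.0117]
holdfloor [ 0.5197 -0.308   0.0102]
cone [0.5235 0.1476 0.0662]
shell [ 0.4534 -0.1631  0.0673]
fork [ 0.41   -0.0697  0.0177]
clamp [0.6289 0.1222 0.1877]
canbody [0.6044 0.0087 0.1363]
handle [0.5516 0.0171 0.0866]
pane [ 0.6514 -0.063   0.1807]
```

View pics/can.png

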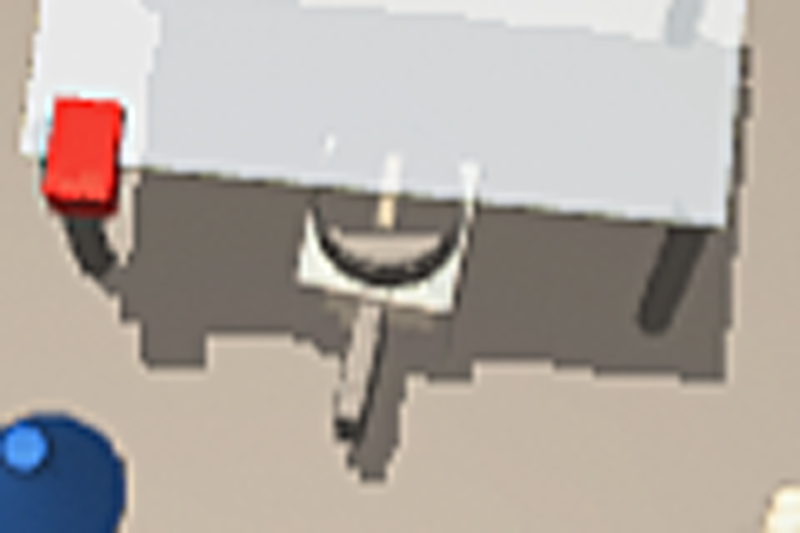

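View pics/hold.png

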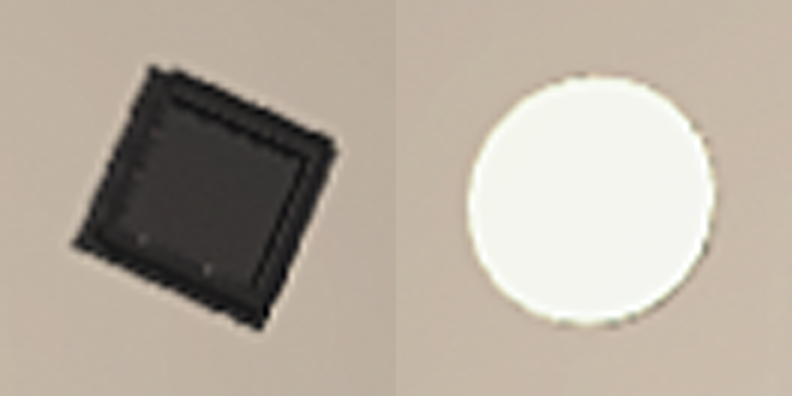

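The canister crop shows shoulder corners at (298,282) and (452,312) and the handle running from (365,305) to (345,425). The holder's top corners are at (150,67), (337,148), (263,330) and (73,243). The coaster's centre is at (591,199). Next I'll compute world poses from these and check the sizes.

```bash
python3 - <<'E'
from look import *
from scipy.optimize import least_squares
c=load('top0')
zs=[dep(c,u,v)[2] for u,v0 in [(250,0)] for u in range(350,420,3) for v in range(235,255,3)]+[dep(c,u,v)[2] for u in range(140,160,3) for v in range(120,200,3)]
zs=[z for z in zs if z>-0.05]; print('tray z',np.median(zs), np.std(zs)); 
T=0.006
px=lambda x,y,u0,v0,s:(u0+(x+.5)/s-.5, v0+(y+.5)/s-.5)
H=np.array([atz(c,*px(x,y,345,170,6),T+.028) for x,y in [(150,67),(337,148),(263,330),(73,243)]])
print('holder',H.round(4).tolist(),H.mean(0), np.linalg.norm(H-np.roll(H,1,0),axis=1))
e=[H[1]-H[0],H[2]-H[1],H[3]-H[2],H[0]-H[3]]
print('yaw mod90',[np.degrees(np.arctan2(v[1],v[0]))%90 for v in e])
print('coaster',atz(c,*px(195,199.5,135,187,6),T+.006))
C=[px(x,y,215,125,800/120) for x,y in [(298,282),(452,312),(372,303),(347,418)]]
z=[T+.09,T+.09,T+.084,T+.084]
W=np.array([atz(c,*p,q) for p,q in zip(C,z)]);print(W.round(4), 'front len',np.linalg.norm(W[0]-W[1]))
v=W[0]-W[1];print('yaw front edge',np.degrees(np.arctan2(v[1],v[0]))-90); v=W[2]-W[3];print('yaw handle',np.degrees(np.arctan2(v[1],v[0])))
# pane front edge
P=[atz(c,*px(x,y,215,125,800/120),T+.174) for x,y in [(150,168),(722,227),(25,150)]];print(np.round(P,4)); v=P[0]-P[1];print(np.degrees(np.arctan2(v[1],v[0]))-90)
E
```

```text
tray z 0.007443171952015826 0.08366201675093943
holder [[0.581, -0.2746, 0.034], [0.5403, -0.3635, 0.034], [0.4522, -0.3215, 0.034], [0.4949, -0.2326, 0.034]] [ 0.51708444 -0.29806093  0.034     ] [0.09577378 0.09781585 0.09760234 0.09860733]
yaw mod90 [np.float64(65.40560698007732), np.float64(64.4707901935376), np.float64(64.33361902388131), np.float64(63.98967080927244)]
coaster [0.47493923 0.31265427 0.012     ]
[[ 0.6062  0.0433  0.096 ]
 [ 0.5929 -0.0198  0.096 ]
 [ 0.5987  0.0129  0.09  ]
 [ 0.55    0.0236  0.09  ]] front len 0.06440983177415616
yaw front edge -11.895619435538535
yaw handle -12.335888818852554
[[ 0.6266  0.0974  0.18  ]
 [ 0.6016 -0.1198  0.18  ]
 [ 0.6343  0.1452  0.18  ]]
-6.581903808188272
```

```bash
cat >> look.py <<'E'
from scipy.spatial.transform import Rotation as Ro
def go(p,rpy,s=None):
    """delta in tool axes from the present pose to TCP position p, orientation rpy"""
    s=s or r.get_state(); R0=Ro.from_euler('xyz',s['eef_rot'],degrees=True); R1=Ro.from_euler('xyz',rpy,degrees=True)
    print('t',s['time_s'],'delta',(R0.inv().apply(np.array(p)-s['tcp_pos'])).round(4).tolist(),(R0.inv()*R1).as_rotvec(degrees=True).round(2).tolist())
def down(yaw,tilt=0): # tool down with yaw, top leaned by tilt towards -tool x
    R=Ro.from_euler('z',yaw,degrees=True)*Ro.from_euler('y',-tilt,degrees=True)*Ro.from_euler('x',180,degrees=True)
    return R.as_euler('xyz',degrees=True)
def box(x,y,yaw,h,z,k=4):
    t=np.radians(yaw); m=np.array([[np.cos(t),-np.sin(t)],[np.sin(t),np.cos(t)]])
    q=np.array([[-h,-h],[h,-h],[h,h],[-h,h]])@m.T+[x,y]; return np.c_[q,np.full(4,z)]
def crop(c,u0,v0,w,h,s,polys,name=None):
    a=cv2.resize(c['frame'][v0:v0+h,u0:u0+w,::-1],None,fx=s,fy=s,interpolation=cv2.INTER_CUBIC)
    for P,col in polys:
        q=(proj(c,P)-[u0,v0]+.5)*s-.5; cv2.polylines(a,[np.round(q*16).astype(np.int32)],True,col,1,cv2.LINE_AA,4)
    return a
E
python3 - <<'E'
from look import *
T=.006
circ=lambda x,y,R,z:np.array([[x+R*np.cos(t),y+R*np.sin(t),z] for t in np.linspace(0,6.283,60)])
h=(.517,-.298,64.5)
polys=[(box(*h,.036,T+.020),(0,255,0)),(box(*h,.036,T+.004),(0,255,255)),(box(*h,.049,T+.028),(0,0,255)),(circ(.475,.3127,.06,T+.006),(0,0,255)),
 (box(.632,.0055,-12,.033,T),(255,0,255)),(box(.632,.0055,-12,.033,T+.09),(0,0,255)),(circ(.558,.021,.006,T+.084),(0,255,0))]
a=crop(load('top0'),345,170,66,66,6,polys); b=crop(load('scene0'),165,283,80,66,6,polys)
cv2.imwrite('pics/o1.png',cv2.resize(np.hstack([a,b]),(795,360)) if 0 else np.hstack([a,b])[:,:800])
a=crop(load('scene0'),320,160,66,66,6,polys); b=crop(load('scene0'),285,215,100,66,4,polys)
cv2.imwrite('pics/o2.png',np.hstack([a,cv2.copyMakeBorder(b,0,132,0,0,0)]))
E
```

```text
(no output)
```

View pics/o1.png

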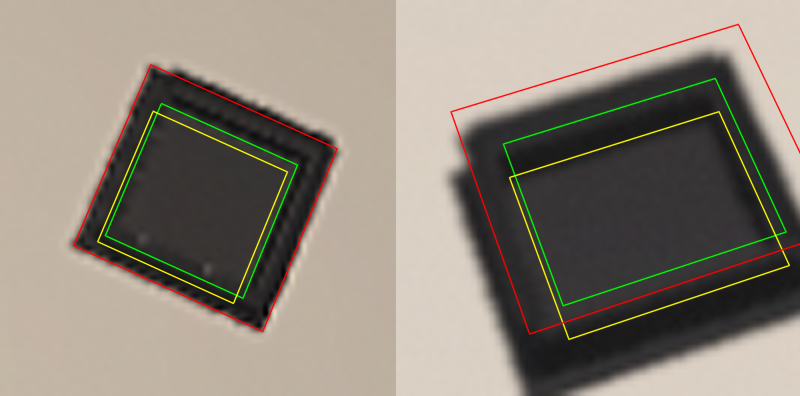

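View pics/o2.png

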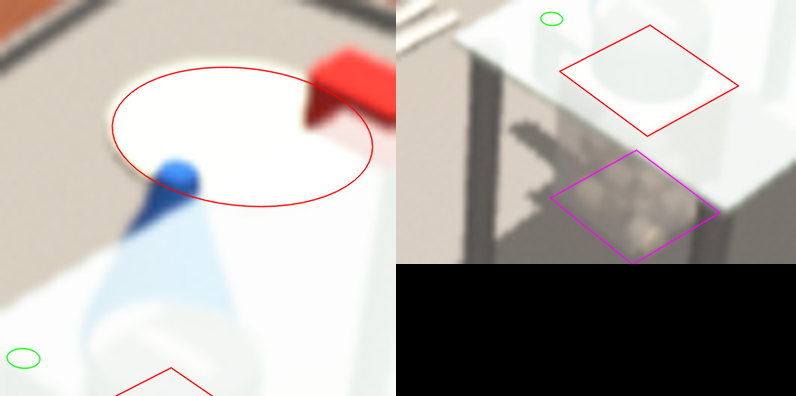

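The overlay shows that the coaster fits and the canister footprint agrees. The holder does not fit in the scene view, because its wide base is the outline I clicked in the top view. I'll refit it from both views with separate base and rim sizes: base corners in the top crop at (150,65), (73,243) and (263,330), rim at (172,70) and (337,148), and in the scene crop base at (450,178) and (525,393), rim at (466,130) and (722,55).

```bash
python3 - <<'E'
from look import *
from scipy.optimize import least_squares
ct,cs=load('top0'),load('scene0')
tp=lambda x,y:np.array((345+(x+.5)/6-.5,170+(y+.5)/6-.5)); sp=lambda x,y:np.array((165+(x-396+.5)/6-.5,283+(y+.5)/6-.5))
# world corner dirs: top view up=+x,left=+y
b0=box(.517,-.298,64.5,.05,.006)
obs=[(ct,tp(150,65),0),(ct,tp(73,243),0),(ct,tp(263,330),0),(ct,tp(172,70),1),(ct,tp(337,148),1),
     (cs,sp(450,178),0),(cs,sp(525,393),0),(cs,sp(466,130),1),(cs,sp(722,55),1)]
idx=[int(np.argmin(np.linalg.norm(proj(c,b0)-p,axis=1))) for c,p,k in obs];print(idx)
def f(q,T=.006):
    x,y,w,a,b,=q[:5]; out=[]
    B=[box(x,y,w,a,T+.002),box(x,y,w,b,T+.028)]
    for (c,p,k),i in zip(obs,idx): out+=list(proj(c,B[k][i])[0]-p)
    return np.array(out)
for T in(.004,.006,.008):
    s=least_squares(f,[.517,-.298,64.5,.052,.046],x_scale=[.01,.01,5,.01,.01],kwargs=dict(T=T)); print(T,s.x.round(4),s.cost,s.fun.round(1))
h=least_squares(f,[.517,-.298,64.5,.052,.046],x_scale=[.01,.01,5,.01,.01]).x
T=.006;polys=[(box(*h[:3],.036,T+.020),(0,255,0)),(box(*h[:3],.036,T+.004),(0,255,255)),(box(*h[:3],h[3],T),(255,0,255)),(box(*h[:3],h[4],T+.028),(0,0,255))]
cv2.imwrite('pics/o3.png',np.hstack([crop(ct,345,170,66,66,6,polys),crop(cs,165,283,80,66,6,polys)])[:,:800])
E
```

```text
[1, 2, 3, 1, 0, 3, 0, 3, 2]
0.004 [ 5.19400e-01 -3.04100e-01  6.30484e+01  4.86000e-02  4.41000e-02] 6.671776537917334 [ 0.3  1.5 -0.1  0.6 -1.6  0.8 -0.3  0.4 -0.2  0.7  1.1  0.5  0.1  2.2
 -0.6  0.4  0.5  0.3]
0.006 [ 5.19900e-01 -3.04300e-01  6.33418e+01  4.88000e-02  4.35000e-02] 3.941068901064394 [ 0.4  1.1  0.1  0.5 -1.2  0.5 -0.1  0.3 -0.2  0.3  0.8  0.1  0.2  1.9
 -0.4  0.1  0.2 -0. ]
0.008 [ 5.20500e-01 -3.04500e-01  6.36376e+01  4.89000e-02  4.30000e-02] 2.4383198763988836 [ 0.5  0.7  0.3  0.3 -0.8  0.2  0.1  0.3 -0.2 -0.   0.6 -0.3  0.3  1.6
 -0.2 -0.2 -0.1 -0.3]
```

View pics/o3.png

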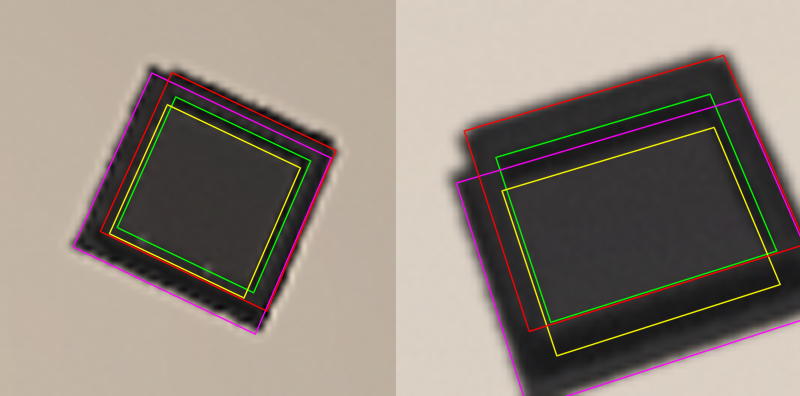

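Yellow (the recess floor) now lies on the visible floor in both views. The holder is at (0.5205, -0.304) with yaw about 64°, so the canister goes in at yaw -26°. I'll grip the handle with the hand leaned 15° away from the clamp.

```bash
python3 - <<'E'
from look import *
go([.5577,.0206,.20],down(-12,15)); go([.5577,.0206,.077],down(-12,15))
E
```

```text
t 0.1 delta [0.4882, 0.4041, 0.0452] [2.03, 14.92, -14.77]
t 0.1 delta [0.4882, 0.404, 0.1682] [2.03, 14.92, -14.77]
```

Units first: shifts go in units of 100 mm and turns go in units of 4 degrees. So 0.2 m is 2, 0.19 m is 1.9, -12 degrees is -3.

```bash
echo '{"moves":[[0.2, 0.16, 0, 0, 0.25, -0.25], [0.5, 0.4, 0, 0, 0.5, -0.5], [0.8, 0.66, 0, 0, 0.75, -0.75], [1.1, 0.9, 0, 0, 1, -1], [1.4, 1.16, 0, 0, 1.25, -1.25], [1.7, 1.4, 0, 0, 1.5, -1.5], [2, 1.66, 0, 0, 1.75, -1.75], [2.3, 1.9, 0, 0.25, 2, -2], [2.6, 2.15, 0, 0.25, 2.25, -2.25], [2.9, 2.4, 0, 0.25, 2.5, -2.5], [3.2, 2.65, 0, 0.25, 2.75, -2.75], [3.5, 2.9, 0, 0.25, 3, -3]]}' | python3 -m pendant 0.088 10
python3 - <<'E'
from look import *
go([.5577,.0206,.15],down(-12,15)); go([.5577,.0206,.077],down(-12,15))
E
```

```text
time_s: 1.1
tcp_pos: [0.4863, 0.1834, 0.2454]
eef_rot: [179.7, -12.1, -14.7]
contact_force: [0.3, 0.2, 0.4]
gripper_width: 0.0874
gripper_force: 0.0
t 1.1 delta [0.088, 0.1388, 0.117] [0.92, 2.94, -2.63]
t 1.1 delta [0.0728, 0.1384, 0.1884] [0.92, 2.94, -2.63]
```

```bash
echo '{"moves":[[0.25, 0.33, 0, 0, 0.25, 0], [0.4, 0.66, 0, 0, 0.5, -0.25], [0.6, 1, 0.2, 0.125, 0.5, -0.5], [0.8, 1.25, 0.5, 0.25, 0.75, -0.65], [0.88, 1.37, 0.8, 0.25, 0.75, -0.65], [0.88, 1.39, 1.17, 0.25, 0.75, -0.65], [0.8, 1.39, 1.5, 0.25, 0.75, -0.65], [0.8, 1.39, 1.5, 0.25, 0.75, -0.65], [0.8, 1.39, 1.5, 0.25, 0.75, -0.65]]}' | python3 -m pendant
python3 - <<'E'
from look import *
c=snap('top','top1'); go([.5577,.0206,.077],down(-12,15))
T=.007
P=[(box(.632,.0055,-12,.033,T+.09),(0,0,255)),(box(.5577,.0206,-12,.006,T+.084),(0,255,0))]
a=crop(c,205,110,130,95,6,P); cv2.imwrite('pics/g1.png',a)
E
```

```text
time_s: 1.85
tcp_pos: [0.5549, 0.0211, 0.1145]
eef_rot: [179.9, -14.8, -12.1]
contact_force: [-0.3, 0.1, 1.4]
gripper_width: 0.0877
gripper_force: 0.0
t 1.9 delta [-0.0087, 0.0014, 0.0386] [-0.02, 0.01, -0.06]
```

View pics/g1.png

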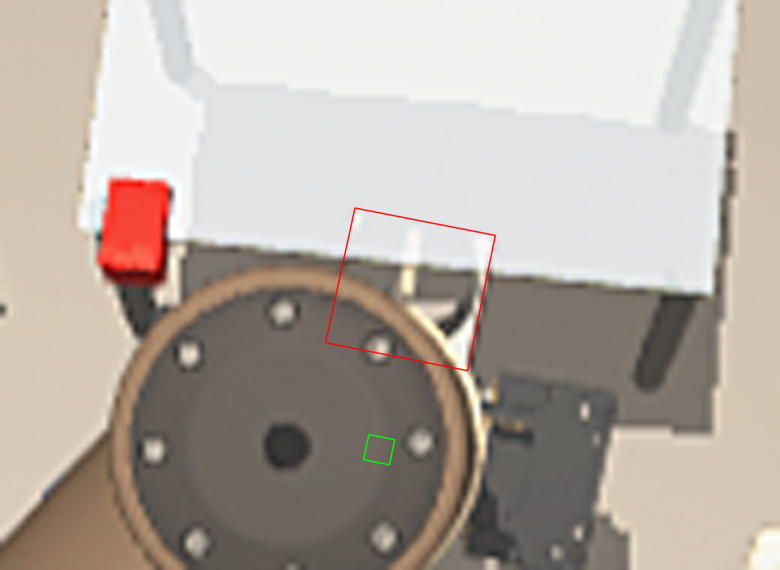

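The wrist hides the handle, but the gripper body's right end is at (540,470), well clear of the clamp at (135,230). The canister outline agrees, so I descend and close.

```bash
echo '{"moves":[[-0.03, 0.01, 0.12, 0, 0, 0], [-0.06, 0.01, 0.27, 0, 0, 0], [-0.09, 0.01, 0.38, 0, 0, 0], [-0.09, 0.01, 0.38, 0, 0, 0], [-0.09, 0.01, 0.38, 0, 0, 0]]}' | python3 -m pendant
echo '{"moves":[[0, 0, 0, 0, 0, 0], [0, 0, 0, 0, 0, 0], [0, 0, 0, 0, 0, 0], [0, 0, 0, 0, 0, 0], [0, 0, 0, 0, 0, 0], [0, 0, 0, 0, 0, 0], [0, 0, 0, 0, 0, 0], [0, 0, 0, 0, 0, 0]]}' | python3 -m pendant 0 15
```

```text
time_s: 2.32
tcp_pos: [0.5582, 0.0217, 0.0789]
eef_rot: [-179.9, -15.1, -12.1]
contact_force: [-0.8, -0.5, 0.5]
gripper_width: 0.0874
gripper_force: 0.0
time_s: 2.98
tcp_pos: [0.5572, 0.0211, 0.0769]
eef_rot: [-179.9, -15.0, -12.1]
contact_force: [0.8, 0.3, -0.7]
gripper_width: 0.0395
gripper_force: 0.0
```

```bash
echo '{"moves":[[0, 0, 0, 0, 0, 0], [0, 0, 0, 0, 0, 0], [0, 0, 0, 0, 0, 0], [0, 0, 0, 0, 0, 0], [0, 0, 0, 0, 0, 0], [0, 0, 0, 0, 0, 0], [0, 0, 0, 0, 0, 0], [0, 0, 0, 0, 0, 0]]}' | python3 -m pendant 0 15
echo '{"moves":[[0, 0, 0, 0, 0, 0], [0, 0, 0, 0, 0, 0], [0, 0, 0, 0, 0, 0]]}' | python3 -m pendant 0 60
```

```text
time_s: 3.65
tcp_pos: [0.5573, 0.0213, 0.0769]
eef_rot: [-179.9, -15.0, -12.1]
contact_force: [1.3, 1.2, -0.7]
gripper_width: 0.0116
gripper_force: 15.0
time_s: 3.9
tcp_pos: [0.5573, 0.0213, 0.0769]
eef_rot: [-179.9, -15.0, -12.1]
contact_force: [1.8, 0.7, -1.6]
gripper_width: 0.0118
gripper_force: 60.0
```

```bash
python3 - <<'E'
from look import *
s=r.get_state(); p=s['tcp_pos']; d=np.array([-.978,.208,0]); e=down(-12,15)
go(p+[0,0,.012],e); go(p+[0,0,.012]+.1*d,e); q=p+[0,0,.1]+.12*d; print(q); go(q,e)
E
```

```text
t 3.9 delta [0.0031, -0.0, -0.0116] [-0.08, -0.02, -0.1]
t 3.9 delta [-0.0935, 0.0001, -0.0375] [-0.08, -0.02, -0.1]
[0.43989327 0.04621889 0.17691426]
t 3.9 delta [-0.09, -0.0, -0.1277] [-0.08, -0.02, -0.1]
```

```bash
echo '{"moves":[[0.01, 0, -0.04, 0, 0, 0], [0.02, 0, -0.08, 0, 0, 0], [0.03, 0, -0.116, 0, 0, 0], [0.03, 0, -0.116, 0, 0, 0]]}' | python3 -m pendant
python3 - <<'E'
from look import *
c=snap('scene','s2');print(r.get_state()['tcp_pos'],r.get_state()['moment'])
E
echo '{"moves":[[-0.05, 0, -0.01, 0, 0, 0], [-0.15, 0, -0.04, 0, 0, 0], [-0.27, 0, -0.07, 0, 0, 0], [-0.4, 0, -0.11, 0, 0, 0], [-0.53, 0, -0.14, 0, 0, 0], [-0.66, 0, -0.18, 0, 0, 0], [-0.79, 0, -0.21, 0, 0, 0], [-0.9, 0, -0.24, 0, 0, 0], [-0.97, 0, -0.26, 0, 0, 0], [-0.97, 0, -0.26, 0, 0, 0]]}' | python3 -m pendant
python3 - <<'E'
from look import *
c=snap('scene','s3'); s=r.get_state();print(s['tcp_pos'],s['contact_force'],s['moment'])
cv2.imwrite('pics/s3.png',crop(c,220,110,230,190,3.4,[]))
E
```

```text
time_s: 4.23
tcp_pos: [0.5573, 0.0213, 0.0896]
eef_rot: [-179.9, -15.0, -12.1]
contact_force: [-0.4, 0.0, -3.6]
gripper_width: 0.0118
gripper_force: 60.0
[0.55722771 0.0213389  0.08936615] [0.31508575 1.51549157 0.00432955]
time_s: 5.12
tcp_pos: [0.4607, 0.0425, 0.0927]
eef_rot: [-179.9, -14.6, -12.1]
contact_force: [0.1, 0.2, -3.7]
gripper_width: 0.0117
gripper_force: 60.0
[0.46123055 0.04268687 0.09257604] [-0.51966265 -0.06198859 -4.02809621] [0.3713831  1.49181922 0.08746555]
```

View pics/s3.png

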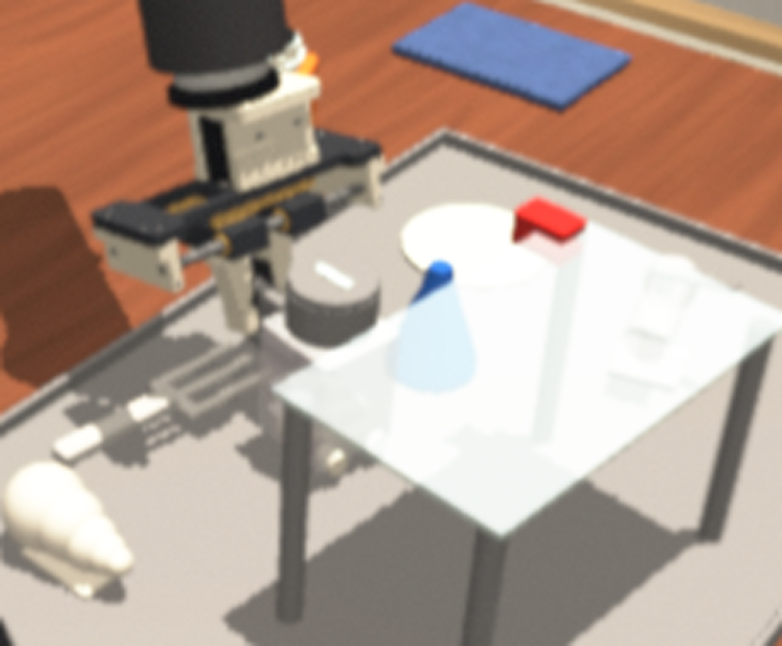

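The view shows the canister hanging upright from the handle at (330,300), clear of the pane edge at (280,390); nothing else has moved. Next I raise it and carry it over the holder.

```bash
python3 - <<'E'
from look import *
go([.435,.046,.185],down(-12,15)); go([.4518,-.2705,.185],down(-26,15))
E
```

```text
t 5.1667 delta [-0.0022, 0.002, -0.0961] [-0.12, 0.38, -0.06]
t 5.1667 delta [0.0777, 0.3081, -0.076] [-3.7, 0.4, 13.47]
```

Scaled: 0.19 m is 1.9, 0.16 m is 1.6, 8.3 degrees is 2.075.

```bash
echo '{"moves":[[0, 0, -0.08, 0, 0, 0], [0, 0, -0.25, 0, 0, 0], [-0.01, 0, -0.45, 0, 0, 0], [-0.02, 0.02, -0.65, 0, 0, 0], [-0.02, 0.1, -0.82, 0, 0, 0], [0.03, 0.25, -0.91, -0.075, 0, 0.25], [0.1, 0.45, -0.9, -0.15, 0, 0.5], [0.18, 0.7, -0.88, -0.225, 0, 0.8], [0.25, 1, -0.86, -0.3, 0, 1.1], [0.33, 1.3, -0.85, -0.4, 0, 1.425], [0.41, 1.6, -0.84, -0.5, 0, 1.75], [0.48, 1.9, -0.82, -0.575, 0, 2.075]]}' | python3 -m pendant
python3 - <<'E'
from look import *
go([.4518,-.2705,.185],down(-26,15))
E
```

```text
time_s: 6.17
tcp_pos: [0.4466, -0.1506, 0.1832]
eef_rot: [180.0, -14.6, -20.7]
contact_force: [1.3, 0.0, -4.3]
gripper_width: 0.0117
gripper_force: 60.0
t 6.1667 delta [0.0462, 0.1103, 0.0103] [-1.31, 0.42, 5.09]
```

Scaled: 0.11 m is 1.1, 0.096 m is 0.96, 5.1 degrees is 1.275.

```bash
echo '{"moves":[[0.12, 0.27, 0, -0.075, 0, 0.3], [0.23, 0.53, 0.02, -0.15, 0, 0.6], [0.33, 0.77, 0.04, -0.225, 0, 0.9], [0.41, 0.96, 0.07, -0.3, 0, 1.15], [0.46, 1.1, 0.103, -0.325, 0, 1.275], [0.46, 1.1, 0.103, -0.325, 0, 1.275], [0.46, 1.1, 0.103, -0.325, 0, 1.275], [0.46, 1.1, 0.103, -0.325, 0, 1.275]]}' | python3 -m pendant
cat > cap.py <<'E'
from look import *
def captop(c,axis,zexp,rad=.05,tol=.02):
    """points near expected cap top -> plane and centroid"""
    u0,v0=np.round(proj(c,[*axis,zexp])[0]).astype(int); P=[]
    for v in range(v0-28,v0+28):
        for u in range(u0-28,u0+28):
            if 0<=v<420 and 0<=u<560 and c['z_map'][v,u]>0:
                p=dep(c,u,v)
                if abs(p[2]-zexp)<tol and np.hypot(*(p[:2]-axis))<rad: P.append([*p,*c['frame'][v,u]])
    return np.array(P)
E
python3 - <<'E'
from cap import *
c=snap('top','top4'); s=r.get_state(); print(s['tcp_pos'],s['eef_rot'],s['contact_force'])
yaw=np.radians(s['eef_rot'][2]); ax=s['tcp_pos'][:2]+.0762*np.array([np.cos(yaw),np.sin(yaw)])
z=s['tcp_pos'][2]-.07+.1285; P=captop(c,ax,z,tol=.012)
print('expect',ax,z,len(P)); A=np.c_[P[:,:2]-ax,np.ones(len(P))]; print('plane',np.linalg.lstsq(A,P[:,2],rcond=None)[0], 'med',np.median(P,0).round(3),P[:,:2].min(0),P[:,:2].max(0))
go([.4518,-.2705,.185],down(-26,15))
print('colour at cap', [c['frame'][tuple(np.round(proj(c,[ax[0]+a,ax[1]+b,z])[0]).astype(int)[::-1])].tolist() for a,b in[(0,0),(.02,0),(0,.02),(0,-.02)]])
cv2.imwrite('pics/h4.png',crop(c,330,140,100,100,6,[]))
E
```

```text
time_s: 6.83
tcp_pos: [0.4516, -0.2685, 0.1844]
eef_rot: [180.0, -14.5, -26.0]
contact_force: [0.3, -0.5, -3.8]
gripper_width: 0.012
gripper_force: 60.0
[ 0.45181135 -0.26818429  0.18468552] [179.99334083 -14.55013533 -25.93861909] [-0.06888347  0.02369782 -4.65486348]
expect [ 0.5203352  -0.30151478] 0.24318552220447584 520
plane [ 0.02315531 -0.02907878  0.24185476] med [  0.518  -0.299   0.242 200.    186.    170.   ] [ 0.48911426 -0.33144194] [ 0.54854495 -0.27083302]
t 6.8833 delta [0.001, 0.0021, -0.0001] [-0.01, 0.45, 0.06]
colour at cap [[251, 253, 254], [199, 185, 168], [202, 189, 172], [199, 185, 169]]
```

```bash
python3 - <<'E'
from cap import *
c=load('top0')
def plane(us,vs):
    P=np.array([dep(c,u,v) for u in us for v in vs if c['z_map'][v,u]>0]); m=np.median(P[:,2]); P=P[abs(P[:,2]-m)<.01]
    k,*_=np.linalg.lstsq(np.c_[P[:,:2]-P[:,:2].mean(0),np.ones(len(P))],P[:,2],rcond=None); print(P[:,:2].mean(0).round(3),k.round(4))
plane(range(345,415),range(112,150)); plane(range(345,415),range(232,255)); plane(range(345,415),range(112,165)); plane(range(158,178),range(210,230)); plane(range(135,165),range(110,200))
s=load('s2')
E
```

```text
[ 0.747 -0.322] [-0.0013  0.0015  0.0075]
[ 0.403 -0.301] [-0.0043  0.0027  0.0074]
[ 0.723 -0.321] [0.0006 0.0007 0.0075]
[0.475 0.311] [0.002  0.0069 0.0138]
[0.676 0.376] [ 0.0017 -0.003   0.0077]
```

```bash
python3 - <<'E'
from cap import *
c=load('top4'); ax=np.array([.5203,-.3015]); P=captop(c,ax,.243,tol=.012)
for it in range(6):
    o=P[:,:2].mean(0); k,*_=np.linalg.lstsq(np.c_[P[:,:2]-o,np.ones(len(P))],P[:,2],rcond=None); res=P[:,2]-np.c_[P[:,:2]-o,np.ones(len(P))]@k; print(len(P),k.round(4),res.std(),o); P=P[abs(res)<max(.0008,2*res.std())]
x=np.array([.899,-.438]);y=np.array([.438,.899]); print('slope along can x,y deg',np.degrees([k[:2]@x,k[:2]@y])); print((P[:,:2].min(0)+P[:,:2].max(0))/2, np.ptp(P[:,:2],axis=0))
E
```

```text
520 [ 0.0232 -0.0291  0.2417] 0.0025149563157280375 [ 0.51784023 -0.298984  ]
495 [-0.0033 -0.0143  0.2421] 0.001875702745613986 [ 0.51865682 -0.29951844]
466 [-0.012   0.0008  0.2422] 0.0015220796906517866 [ 0.51891179 -0.30037275]
448 [-0.0141  0.0041  0.2422] 0.0014013174498444117 [ 0.51930235 -0.30033222]
435 [-0.0117  0.0063  0.2423] 0.0013265322407240402 [ 0.5193767  -0.30043631]
424 [-0.011   0.007   0.2423] 0.0012685643393308512 [ 0.51937024 -0.30032123]
slope along can x,y deg [-0.74047884  0.0826294 ]
[ 0.51915554 -0.30122263] [0.05877881 0.05773781]
```

```bash
python3 - <<'E'
from look import *
go([.4535,-.271,.1165],down(-26,15.2));go([.4535,-.271,.083],down(-26,15.2))
E
```

```text
t 6.8833 delta [-0.0145, 0.0018, 0.0667] [-0.01, 0.65, 0.06]
t 6.8833 delta [-0.0229, 0.0018, 0.0991] [-0.01, 0.65, 0.06]
```

```bash
echo '{"moves":[[-0.01, 0.01, 0.07, 0, 0.075, 0], [-0.04, 0.02, 0.2, 0, 0.15, 0], [-0.08, 0.02, 0.35, 0, 0.15, 0], [-0.12, 0.02, 0.5, 0, 0.15, 0], [-0.14, 0.02, 0.62, 0, 0.15, 0], [-0.145, 0.02, 0.667, 0, 0.15, 0], [-0.145, 0.02, 0.667, 0, 0.15, 0]]}' | python3 -m pendant
python3 - <<'E'
from cap import *
c=snap('top','top5'); s=r.get_state(); ax=np.array([.5205,-.304]); z=s['tcp_pos'][2]-.07+.1285; P=captop(c,ax,z,tol=.012)
print(s['tcp_pos'],s['eef_rot'])
for it in range(8):
    o=P[:,:2].mean(0); k,*_=np.linalg.lstsq(np.c_[P[:,:2]-o,np.ones(len(P))],P[:,2],rcond=None); res=P[:,2]-np.c_[P[:,:2]-o,np.ones(len(P))]@k; P=P[abs(res)<max(.0008,2*res.std())]
x=np.array([.899,-.438]);y=np.array([.438,.899]); print(len(P),k,'slope',np.degrees([k[:2]@x,k[:2]@y]),(P[:,:2].min(0)+P[:,:2].max(0))/2, np.ptp(P[:,:2],axis=0))
go([.4535,-.271,.083],down(-26,15.2))
E
```

```text
time_s: 7.47
tcp_pos: [0.4533, -0.2709, 0.1159]
eef_rot: [180.0, -15.1, -25.9]
contact_force: [0.2, 0.2, -3.9]
gripper_width: 0.0119
gripper_force: 60.0
[ 0.45389567 -0.27104876  0.11683664] [179.97867577 -15.1662055  -25.87624505]
370 [-0.00809344 -0.00071745  0.17448616] slope [-0.39887951 -0.24006448] [ 0.52021951 -0.30294475] [0.05749405 0.0599872 ]
t 7.5167 delta [-0.0092, 0.0001, 0.0326] [-0.01, 0.03, 0.12]
```

Scaled: 0.028 m is 0.28, 0.023 m is 0.23.

```bash
echo '{"moves":[[-0.01, 0.005, 0.05, 0, 0, 0], [-0.03, 0.01, 0.11, 0, 0, 0], [-0.045, 0.01, 0.17, 0, 0, 0], [-0.06, 0.01, 0.23, 0, 0, 0], [-0.075, 0.01, 0.28, 0, 0, 0], [-0.075, 0.01, 0.28, 0, 0, 0]]}' | python3 -m pendant
```

```text
time_s: 8.02
tcp_pos: [0.4525, -0.2724, 0.0864]
eef_rot: [180.0, -15.1, -26.0]
contact_force: [-0.5, 0.1, -4.4]
gripper_width: 0.0115
gripper_force: 60.0
```

Scaled: 0.005 m is 0.05, 0.004 m is 0.04.

```bash
echo '{"moves":[[-0.005, 0, 0.02, 0, 0, 0], [-0.01, 0, 0.04, 0, 0, 0], [-0.013, 0, 0.05, 0, 0, 0], [-0.013, 0, 0.05, 0, 0, 0]]}' | python3 -m pendant
```

```text
time_s: 8.35
tcp_pos: [0.4535, -0.2725, 0.0826]
eef_rot: [-180.0, -15.2, -26.0]
contact_force: [-0.2, 0.3, -3.9]
gripper_width: 0.0118
gripper_force: 60.0
```

Scaled: 0.0025 m is 0.025, 0.002 m is 0.02.

```bash
echo '{"moves":[[-0.003, 0, 0.01, 0, 0, 0], [-0.005, 0, 0.02, 0, 0, 0], [-0.005, 0, 0.025, 0, 0, 0], [-0.005, 0, 0.025, 0, 0, 0]]}' | python3 -m pendant
```

```text
time_s: 8.68
tcp_pos: [0.454, -0.2727, 0.0808]
eef_rot: [-180.0, -15.3, -25.9]
contact_force: [-2.0, -0.0, 1.0]
gripper_width: 0.0116
gripper_force: 60.0
```

Scaled: -0.14 m is -1.4, -0.115 m is -1.15.

```bash
echo '{"moves":[[0, 0, 0, 0, 0, 0], [0, 0, 0, 0, 0, 0], [0, 0, 0, 0, 0, 0], [0, 0, 0, 0, 0, 0], [0, 0, 0, 0, 0, 0], [0, 0, 0, 0, 0, 0]]}' | python3 -m pendant 0.06 10
echo '{"moves":[[0, 0, -0.2, 0, 0, 0], [0, 0, -0.45, 0, 0, 0], [0, 0, -0.8, 0, 0, 0], [0, 0, -1.15, 0, 0, 0], [0, 0, -1.4, 0, 0, 0], [0, 0, -1.4, 0, 0, 0]]}' | python3 -m pendant 0.088
python3 - <<'E'
from cap import *
c=snap('top','top6'); s=r.get_state(); ax=np.array([.5205,-.304]); z=.0115+.1288
P=captop(c,ax,z,tol=.012)
for it in range(8):
    o=P[:,:2].mean(0); k,*_=np.linalg.lstsq(np.c_[P[:,:2]-o,np.ones(len(P))],P[:,2],rcond=None); res=P[:,2]-np.c_[P[:,:2]-o,np.ones(len(P))]@k; P=P[abs(res)<max(.0008,2*res.std())]
x=np.array([.899,-.438]);y=np.array([.438,.899]); print(len(P),k,'slope',np.degrees([k[:2]@x,k[:2]@y]),(P[:,:2].min(0)+P[:,:2].max(0))/2, np.ptp(P[:,:2],axis=0))
cv2.imwrite('pics/h6.png',crop(c,340,150,90,90,6,[]))
for yw in (-90,-60,-26,0,90): go([.5205,-.304,.20],down(yw),s)
print(s['joints'])
E
```

```text
time_s: 9.18
tcp_pos: [0.4539, -0.2726, 0.0803]
eef_rot: [-180.0, -15.2, -26.0]
contact_force: [0.2, -0.3, 0.4]
gripper_width: 0.046
gripper_force: 0.0
time_s: 9.68
tcp_pos: [0.4226, -0.2567, 0.2212]
eef_rot: [-179.8, -15.7, -25.9]
contact_force: [0.5, -0.5, 0.0]
gripper_width: 0.0845
gripper_force: 0.0
345 [-0.00172635 -0.00771427  0.1396137 ] slope [ 0.10467161 -0.44067737] [ 0.52094935 -0.30455498] [0.05925693 0.05914563]
t 9.7333 delta [0.1003, -0.0003, 0.0473] [-8.83, -13.84, 63.65]
t 9.7333 delta [0.1003, -0.0003, 0.0473] [-4.76, -15.07, 33.85]
t 9.7333 delta [0.1003, -0.0003, 0.0473] [-0.14, -15.57, 0.06]
t 9.7333 delta [0.1003, -0.0003, 0.0473] [3.39, -15.34, -25.78]
t 9.7333 delta [0.1003, -0.0003, 0.0473] [15.65, -9.99, -115.11]
[ -4.23137841  -4.92369035 -38.53183799   8.32448847 -42.12795501
  62.81231607]
```

The canister is seated: force reversed at the expected height and the cap top is level at (0.521, -0.3045, 0.1396). Now to the cap, starting at yaw -110.

Units first: shifts go in units of 100 mm and turns go in units of 4 degrees. So 0.1 m is 1, 0.085 m is 0.85, -11 degrees is -2.75.

```bash
python3 - <<'E'
from look import *
go([.5208,-.3045,.20],down(-26)); go([.5208,-.3045,.20],down(-110))
E
echo '{"moves":[[0.1, 0, 0.05, 0, -0.5, 0], [0.25, 0, 0.1, 0, -1.25, 0], [0.45, 0, 0.18, 0, -2, 0], [0.65, 0, 0.28, 0, -2.75, 0], [0.85, 0, 0.38, 0, -3.375, 0], [1, 0, 0.47, 0, -3.85, 0], [1, 0, 0.47, 0, -3.85, 0], [1, 0, 0.47, 0, -3.85, 0]]}' | python3 -m pendant
python3 - <<'E'
from look import *
go([.5208,-.3045,.20],down(-110)); go([.5208,-.3045,.1255],down(-110))
E
```

```text
t 9.7333 delta [0.1008, 0.0, 0.0475] [-0.14, -15.57, 0.06]
t 9.7333 delta [0.1008, 0.0, 0.0475] [-11.53, -12.57, 83.5]
time_s: 10.4
tcp_pos: [0.5185, -0.3045, 0.1931]
eef_rot: [180.0, 0.4, -26.0]
contact_force: [0.1, 0.6, -0.2]
gripper_width: 0.0876
gripper_force: 0.0
t 10.4 delta [0.002, -0.001, -0.0069] [0.35, 0.32, 83.98]
t 10.4 delta [0.0026, -0.001, 0.0676] [0.35, 0.32, 83.98]
```

```bash
echo '{"moves":[[0, 0, 0, 0, 0, 1], [0, 0, 0, 0, 0, 2.75], [0.01, 0, 0, 0, 0, 4.5], [0.01, 0, 0, 0, 0, 6.25], [0.01, 0, 0, 0, 0, 8], [0.01, 0, 0, 0, 0, 9.75], [0.02, 0, 0, 0, 0, 11.5], [0.02, 0, 0, 0, 0, 13.25], [0.02, -0.01, 0, 0, 0, 15], [0.02, -0.01, 0, 0, 0, 16.75], [0.02, -0.01, 0, 0, 0, 18.5], [0.02, -0.01, 0, 0, 0, 20]]}' | python3 -m pendant
echo '{"moves":[[0, 0, 0, 0, 0, 0.75], [0, 0, 0.1, 0, 0, 1], [0, 0, 0.25, 0, 0, 1], [0, 0, 0.43, 0, 0, 1], [0, 0, 0.56, 0, 0, 1], [0, 0, 0.56, 0, 0, 1], [0, 0, 0.56, 0, 0, 1]]}' | python3 -m pendant
python3 - <<'E'
from look import *
go([.5208,-.3045,.1255],down(-110)); print(r.get_state()['joints'])
E
```

```text
time_s: 11.4
tcp_pos: [0.5196, -0.3036, 0.1962]
eef_rot: [179.8, 0.0, -106.3]
contact_force: [-1.3, -0.2, -0.7]
gripper_width: 0.0875
gripper_force: 0.0
time_s: 11.98
tcp_pos: [0.5195, -0.3037, 0.1393]
eef_rot: [179.7, 0.0, -109.9]
contact_force: [0.8, -0.1, 0.4]
gripper_width: 0.088
gripper_force: 0.0
t 11.9833 delta [0.0003, -0.0016, 0.0138] [0.3, 0.01, 0.1]
[-11.75870317  18.91252583 -16.58369514  -0.0633526  -54.79457538
  -8.10396685]
```

Scaled: 0.0138 m is 0.138, 0.0115 m is 0.115, 0.3 degrees is 0.075.

```bash
echo '{"moves":[[0, -0.01, 0.06, 0.075, 0, 0], [0, -0.015, 0.115, 0.075, 0, 0], [0, -0.016, 0.138, 0.075, 0, 0], [0, -0.016, 0.138, 0.075, 0, 0]]}' | python3 -m pendant
echo '{"moves":[[0, 0, 0, 0, 0, 0], [0, 0, 0, 0, 0, 0], [0, 0, 0, 0, 0, 0], [0, 0, 0, 0, 0, 0], [0, 0, 0, 0, 0, 0], [0, 0, 0, 0, 0, 0], [0, 0, 0, 0, 0, 0], [0, 0, 0, 0, 0, 0]]}' | python3 -m pendant 0.05 15
```

```text
time_s: 12.32
tcp_pos: [0.5218, -0.3044, 0.126]
eef_rot: [-179.9, 0.0, -110.0]
contact_force: [-0.6, -0.7, 0.8]
gripper_width: 0.0879
gripper_force: 0.0
time_s: 12.98
tcp_pos: [0.522, -0.3045, 0.1265]
eef_rot: [-179.9, 0.0, -110.0]
contact_force: [-1.5, 0.9, 2.5]
gripper_width: 0.0598
gripper_force: 15.0
```

Scaled: -0.0027 m is -0.027, -0.0024 m is -0.024, -12 degrees is -3.

```bash
echo '{"moves":[[0, 0, 0, 0, 0, 0], [0, 0, 0, 0, 0, -0.5], [0, 0, -0.003, 0, 0, -1.5], [0, 0, -0.005, 0, 0, -3], [0, 0, -0.008, 0, 0, -4.5], [0, 0, -0.011, 0, 0, -6], [0, 0, -0.013, 0, 0, -7.5], [0, 0, -0.016, 0, 0, -9], [0, 0, -0.019, 0, 0, -10.5], [0, 0, -0.021, 0, 0, -12], [0, 0, -0.024, 0, 0, -13.5], [0, 0, -0.027, 0, 0, -15]]}' | python3 -m pendant 0.05 45
echo '{"moves":[[0, 0, -0.003, 0, 0, -1.5], [0, 0, -0.005, 0, 0, -3], [0, 0, -0.008, 0, 0, -4.5], [0, 0, -0.011, 0, 0, -6], [0, 0, -0.013, 0, 0, -7.5], [0, 0, -0.016, 0, 0, -9], [0, 0, -0.019, 0, 0, -10.5], [0, 0, -0.021, 0, 0, -12], [0, 0, -0.024, 0, 0, -13.5], [0, 0, -0.027, 0, 0, -15], [0, 0, -0.027, 0, 0, -15]]}' | python3 -m pendant
python3 - <<'E'
from look import *
s=r.get_state(); print(s['joints'],s['moment'])
E
```

```text
time_s: 13.98
tcp_pos: [0.5222, -0.3045, 0.129]
eef_rot: [-179.9, -0.1, -49.7]
contact_force: [-0.9, 1.1, 1.2]
gripper_width: 0.06
gripper_force: 45.0
time_s: 14.9
tcp_pos: [0.522, -0.3046, 0.1317]
eef_rot: [180.0, -0.1, 10.3]
contact_force: [0.8, 0.2, 0.5]
gripper_width: 0.0595
gripper_force: 45.0
[-1.17664565e+01  1.93703744e+01 -1.70692824e+01 -1.39920460e-02
 -5.34480882e+01  1.12091627e+02] [-0.02286548  0.16163615  0.03333207]
```

```bash
echo '{"moves":[[0, 0, 0, 0, 0, 0], [0, 0, 0, 0, 0, 0], [0, 0, 0, 0, 0, 0], [0, 0, 0, 0, 0, 0], [0, 0, 0, 0, 0, 0.5], [0, 0, 0, 0, 0, 2], [0, 0, 0, 0, 0, 3.75], [0, 0, 0, 0, 0, 5.5], [0, 0, 0, 0, 0, 7.25], [0, 0, 0, 0, 0, 9], [0, 0, 0, 0, 0, 10.75], [0, 0, 0, 0, 0, 12.5]]}' | python3 -m pendant 0.08 15
echo '{"moves":[[0, 0, 0, 0, 0, 1.75], [0, 0, 0, 0, 0, 3.5], [0, 0, 0, 0, 0, 5.25], [0, 0, 0, 0, 0, 7], [0, 0, 0, 0, 0, 8.75], [0, 0, 0, 0, 0, 10.5], [0, 0, 0, 0, 0, 12.25], [0, 0, 0, 0, 0, 14], [0, 0, 0, 0, 0, 15.75], [0, 0, 0, 0, 0, 17.5], [0, 0, 0, 0, 0, 17.5]]}' | python3 -m pendant
echo '{"moves":[[0, 0, 0, 0, 0, 0], [0, 0, 0, 0, 0, 0], [0, 0, 0, 0, 0, 0], [0, 0, 0, 0, 0, 0], [0, 0, 0, 0, 0, 0], [0, 0, 0, 0, 0, 0], [0, 0, 0, 0, 0, 0]]}' | python3 -m pendant 0.05 15
echo '{"moves":[[0, 0, 0, 0, 0, 0], [0, 0, 0, 0, 0, -0.5], [0, 0, -0.003, 0, 0, -1.5], [0, 0, -0.005, 0, 0, -3], [0, 0, -0.008, 0, 0, -4.5], [0, 0, -0.011, 0, 0, -6], [0, 0, -0.013, 0, 0, -7.5], [0, 0, -0.016, 0, 0, -9], [0, 0, -0.019, 0, 0, -10.5], [0, 0, -0.021, 0, 0, -12], [0, 0, -0.024, 0, 0, -13.5], [0, 0, -0.027, 0, 0, -15]]}' | python3 -m pendant 0.05 45
```

```text
time_s: 15.9
tcp_pos: [0.5221, -0.3045, 0.1318]
eef_rot: [-179.9, -0.1, -40.4]
contact_force: [-0.2, -0.2, 0.3]
gripper_width: 0.0802
gripper_force: 0.0
time_s: 16.82
tcp_pos: [0.5221, -0.3045, 0.1318]
eef_rot: [-179.9, 0.0, -110.3]
contact_force: [0.5, 0.3, -0.4]
gripper_width: 0.0803
gripper_force: 0.0
time_s: 17.4
tcp_pos: [0.5223, -0.3046, 0.1318]
eef_rot: [-179.9, 0.0, -109.9]
contact_force: [1.7, -1.4, -0.3]
gripper_width: 0.0605
gripper_force: 15.0
time_s: 18.4
tcp_pos: [0.5215, -0.3043, 0.1342]
eef_rot: [-179.9, -0.0, -49.7]
contact_force: [0.7, 0.9, -0.8]
gripper_width: 0.0596
gripper_force: 45.0
```

```bash
echo '{"moves":[[0, 0, -0.003, 0, 0, -1.5], [0, 0, -0.005, 0, 0, -3], [0, 0, -0.008, 0, 0, -4.5], [0, 0, -0.011, 0, 0, -6], [0, 0, -0.013, 0, 0, -7.5], [0, 0, -0.016, 0, 0, -9], [0, 0, -0.018, 0, 0, -10.5], [0, 0, -0.02, 0, 0, -12], [0, 0, -0.02, 0, 0, -13.5], [0, 0, -0.02, 0, 0, -15], [0, 0, -0.02, 0, 0, -16.5], [0, 0, -0.02, 0, 0, -18]]}' | python3 -m pendant
echo '{"moves":[[0, 0, -0.01, 0, 0, 0], [0, 0, -0.02, 0, 0, 0], [0, 0, -0.03, 0, 0, 0], [0, 0, -0.03, 0, 0, 0]]}' | python3 -m pendant
```

```text
time_s: 19.4
tcp_pos: [0.5218, -0.3044, 0.1365]
eef_rot: [180.0, -0.1, 22.4]
contact_force: [-0.2, 0.9, 1.0]
gripper_width: 0.06
gripper_force: 45.0
time_s: 19.73
tcp_pos: [0.5221, -0.3046, 0.1397]
eef_rot: [179.9, -0.1, 21.9]
contact_force: [-0.2, -0.0, -1.1]
gripper_width: 0.0595
gripper_force: 45.0
```

```bash
echo '{"moves":[[0, 0, -0.04, 0, 0, 0], [0, 0, -0.12, 0, 0, 0], [0, 0, -0.24, 0, 0, 0], [0, 0, -0.36, 0, 0, 0], [0, 0, -0.48, 0, 0, 0], [0, 0, -0.6, 0, 0, 0], [0, 0, -0.68, 0, 0, 0], [0, 0, -0.68, 0, 0, 0]]}' | python3 -m pendant
python3 - <<'E'
from cap import *
c=snap('top','top7'); s=r.get_state(); print(s['contact_force'],s['joints'].round(1))
# canister shoulder still seated: neck top height
x=np.array([.522,-.3045]); go([.475,.3127,.2],down(-5))
for z in (.1015,.1285):
  P=captop(c,x,z,.06,.01); print(z,len(P),np.median(P,0).round(3) if len(P) else '')
E
```

```text
time_s: 20.4
tcp_pos: [0.5229, -0.3049, 0.21]
eef_rot: [179.8, -0.3, 22.0]
contact_force: [0.4, 0.0, -0.5]
gripper_width: 0.0597
gripper_force: 45.0
[-0.32258384  0.70662008 -1.74847705] [-11.8  15.3 -11.7  -0.  -62.7 123.8]
t 20.45 delta [0.1876, -0.5901, 0.0081] [0.08, -0.23, 27.03]
0.1015 0 
0.1285 0
```

```bash
echo '{"moves":[[0.03, -0.1, 0, 0, 0, 0.25], [0.09, -0.3, 0, 0, 0, 0.5], [0.18, -0.57, 0, 0, 0, 1], [0.29, -0.9, 0, 0, 0, 1.5], [0.4, -1.23, 0, 0, 0, 2], [0.5, -1.56, 0, 0, 0, 2.5], [0.6, -1.89, 0, 0, 0, 3], [0.71, -2.22, 0, 0, 0, 3.5], [0.81, -2.55, 0, 0, 0, 4], [0.92, -2.88, 0, 0, 0, 4.5], [1.02, -3.21, 0, 0, 0, 5], [1.13, -3.54, 0, 0, 0, 5.5]]}' | python3 -m pendant
python3 - <<'E'
from look import *
go([.475,.3127,.2],down(-5))
E
```

```text
time_s: 21.45
tcp_pos: [0.4928, 0.0675, 0.2068]
eef_rot: [180.0, -0.1, -0.1]
contact_force: [0.5, 0.1, -0.3]
gripper_width: 0.0596
gripper_force: 45.0
t 21.45 delta [-0.0181, -0.2452, 0.0067] [0.02, -0.07, 4.93]
```

```bash
echo '{"moves":[[-0.02, -0.33, 0, 0, 0, 0.25], [-0.04, -0.66, 0, 0, 0, 0.5], [-0.07, -0.99, 0, 0, 0, 0.75], [-0.1, -1.32, 0, 0, 0, 1], [-0.12, -1.65, 0, 0, 0, 1.25], [-0.14, -1.95, 0.02, 0, 0, 1.25], [-0.16, -2.2, 0.04, 0, 0, 1.25], [-0.18, -2.37, 0.06, 0, 0, 1.25], [-0.18, -2.45, 0.067, 0, 0, 1.25], [-0.18, -2.45, 0.067, 0, 0, 1.25], [-0.18, -2.45, 0.067, 0, 0, 1.25]]}' | python3 -m pendant
python3 - <<'E'
from cap import *
c=snap('top','top8')
cv2.imwrite('pics/p8.png',crop(c,340,150,90,90,6,[]))
from cap import *
x=np.array([.521,-.3045])
for z in (.1015,.1285):
  P=captop(c,x,z,.06,.006); print(z,len(P),np.median(P,0).round(4), P[:,:2].min(0),P[:,:2].max(0))
p=[dep(c,u,v) for u in range(184-30,184+30,3) for v in range(155-30,155+20,3)]; p=np.array([q for q in p if .03<q[2]<.12]); print('valve',p.min(0),p.max(0))
go([.475,.3127,.08],down(-5)); go([.475,.3127,.036],down(-5))
E
```

```text
time_s: 22.37
tcp_pos: [0.4753, 0.3104, 0.2]
eef_rot: [179.9, -0.1, -4.9]
contact_force: [-0.7, -0.0, -1.0]
gripper_width: 0.0599
gripper_force: 45.0
0.1015 284 [ 5.080e-01 -2.895e-01  1.007e-01  2.200e+02  2.200e+02  2.050e+02] [ 0.46684971 -0.3452946 ] [ 0.56071918 -0.26342668]
0.1285 141 [ 5.196e-01 -3.029e-01  1.278e-01  2.470e+02  2.480e+02  2.470e+02] [ 0.49834237 -0.32468254] [ 0.54188022 -0.28271518]
valve [0.63243157 0.21507376 0.04880427] [0.70412922 0.29829262 0.09782812]
t 22.4167 delta [-0.0009, -0.0028, 0.1203] [0.04, -0.08, 0.02]
t 22.4167 delta [-0.0009, -0.0028, 0.1643] [0.04, -0.08, 0.02]
```

```bash
echo '{"moves":[[0, -0.01, 0.1, 0, 0, 0], [0, -0.02, 0.3, 0, 0, 0], [-0.01, -0.025, 0.55, 0, 0, 0], [-0.01, -0.025, 0.8, 0, 0, 0], [-0.01, -0.025, 1.05, 0, 0, 0], [-0.01, -0.025, 1.28, 0, 0, 0], [-0.01, -0.025, 1.44, 0, 0, 0], [-0.01, -0.025, 1.54, 0, 0, 0], [-0.01, -0.025, 1.57, 0, 0, 0], [-0.01, -0.025, 1.57, 0, 0, 0], [-0.01, -0.025, 1.57, 0, 0, 0]]}' | python3 -m pendant
echo '{"moves":[[0, 0, 0.01, 0, 0, 0], [0, 0, 0.02, 0, 0, 0], [0, 0, 0.03, 0, 0, 0], [0, 0, 0.04, 0, 0, 0], [0, 0, 0.04, 0, 0, 0]]}' | python3 -m pendant
```

```text
time_s: 23.33
tcp_pos: [0.4756, 0.3137, 0.0443]
eef_rot: [-180.0, -0.2, -5.0]
contact_force: [0.9, -0.1, 0.4]
gripper_width: 0.0593
gripper_force: 45.0
time_s: 23.75
tcp_pos: [0.4751, 0.3136, 0.0397]
eef_rot: [-180.0, -0.1, -5.0]
contact_force: [0.2, -0.5, -1.1]
gripper_width: 0.0599
gripper_force: 45.0
```

Scaled: 0.0024 m is 0.024, 0.0016 m is 0.016.

```bash
echo '{"moves":[[0, 0, 0.008, 0, 0, 0], [0, 0, 0.016, 0, 0, 0], [0, 0, 0.024, 0, 0, 0], [0, 0, 0.024, 0, 0, 0], [0, 0, 0.024, 0, 0, 0]]}' | python3 -m pendant
echo '{"moves":[[0, 0, 0.005, 0, 0, 0], [0, 0, 0.01, 0, 0, 0], [0, 0, 0.01, 0, 0, 0]]}' | python3 -m pendant
```

```text
time_s: 24.17
tcp_pos: [0.4751, 0.3135, 0.0371]
eef_rot: [180.0, -0.1, -5.0]
contact_force: [-0.2, 0.9, -0.8]
gripper_width: 0.0597
gripper_force: 45.0
time_s: 24.42
tcp_pos: [0.4752, 0.3136, 0.0365]
eef_rot: [-180.0, -0.1, -4.9]
contact_force: [-1.1, -0.5, 3.0]
gripper_width: 0.0597
gripper_force: 45.0
```

Contact (+3 N) came at the expected height. Release slowly and back off upward.

Scaled: -0.18 m is -1.8, -0.175 m is -1.75.

```bash
echo '{"moves":[[0, 0, 0, 0, 0, 0], [0, 0, 0, 0, 0, 0], [0, 0, 0, 0, 0, 0], [0, 0, 0, 0, 0, 0], [0, 0, 0, 0, 0, 0], [0, 0, 0, 0, 0, 0]]}' | python3 -m pendant 0.085 5
echo '{"moves":[[0, 0, -0.05, 0, 0, 0], [0, 0, -0.2, 0, 0, 0], [0, 0, -0.5, 0, 0, 0], [0, 0, -0.85, 0, 0, 0], [0, 0, -1.2, 0, 0, 0], [0, 0, -1.55, 0, 0, 0], [-0.3, 0, -1.75, 0, 0, 0], [-0.65, 0, -1.8, 0, 0, 0], [-1, 0, -1.8, 0, 0, 0], [-1.2, 0, -1.8, 0, 0, 0], [-1.2, 0, -1.8, 0, 0, 0]]}' | python3 -m pendant
python3 - <<'E'
from cap import *
c=snap('top','top9'); cs=snap('scene','s9')
P=captop(c,np.array([.475,.3127]),.0135+.0365,.045,.006); 
z=np.median(P[:,2]); Q=P[abs(P[:,2]-z)<.002]; print(len(Q),np.median(Q,0).round(4),(Q[:,:2].min(0)+Q[:,:2].max(0))/2,np.ptp(Q[:,:2],axis=0))
cv2.imwrite('pics/fin.png',cv2.resize(c['frame'][90:270,110:440,::-1],None,fx=2.4,fy=2.4,interpolation=cv2.INTER_CUBIC))
E
```

```text
time_s: 24.92
tcp_pos: [0.4751, 0.3135, 0.0361]
eef_rot: [180.0, -0.1, -5.0]
contact_force: [-0.5, -0.1, -0.5]
gripper_width: 0.0844
gripper_force: 0.0
time_s: 25.83
tcp_pos: [0.3524, 0.3236, 0.217]
eef_rot: [-179.9, -0.1, -4.8]
contact_force: [-0.2, -0.4, 0.1]
gripper_width: 0.0852
gripper_force: 0.0
223 [4.767e-01 3.112e-01 5.010e-02 2.040e+02 1.900e+02 1.730e+02] [0.4757667  0.31308522] [0.05403114 0.05439469]
```

View pics/fin.png

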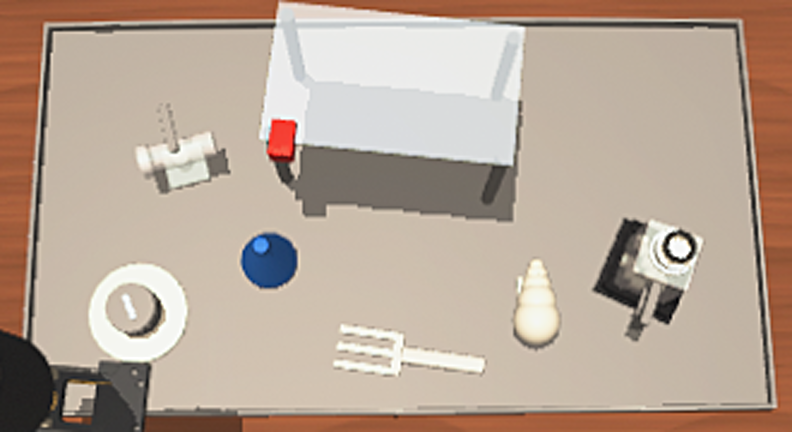

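The final view shows the cap upright on the coaster at (133,309), the canister in the holder at (665,255), and the cone, shell and fork where they were. I'm handing it in.

```bash
python3 -c "
from plant import r
print(r.close_job())"
```

```text
the job is handed in; nothing more can be done
None
```

The canister stands fully down in the holder, and its unscrewed cap is right way up within about 1 mm of the coaster's centre; the job was handed in at about 26 s, with the cover, cone, shell and fork undisturbed in the final picture.

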